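# Feed the staining tray under the reader bridge

### The arm

A 6-joint arm with a two-finger parallel gripper is mounted at the origin on a cart in front of the work surface, level with it; the furniture and walls round the work are solid. World frame = base frame: x ahead of the robot, y to its left, z up, the work surface at z = 0. Lengths are in mm, angles in rad, forces in N, time in s.
With the tool pointing down it reaches from about 250 to 775 mm from the base axis. Payload 4 kg.
Tool frame: the origin (TCP) lies at the very end of the fingers, on their centre line; the grasp point (between the pads) lies arm.hold_point_z behind it (arm.hold_point_z is the distance from the TCP to the grasp point, in mm); z points along the fingers, y is the line along which they close (so a half turn about z gives the same grasp; the last joint's range is limited). The gripper opens to 85 mm and grips with 20 to 120 N. Pads are 22 mm wide; open, the fingers measure 114 mm over their backs; the gripper's body (76 mm by 85 mm) begins 54 mm behind the grasp point. The pads swing forward as they close: fully open they stand 13 mm farther back than shut.
Start: joints at [-1.453, 0.087, 1.371, -0, 1.684, -0.103], TCP at [120.451, -536.665, 231.341] pointing down, gripper open.
Joint ranges: [-3.1, 3.1], [-0.76, 2.03], [0.27, 2.55], [-1.08, 4.22], [0.17, 2.65], [-2.57, 2.57]. Speed limits (rad/s): [2.79, 2.79, 3.14, 3.14, 3.14, 3.14].

### API

Orientations are given as a unit quaternion [x, y, z, w].
In Python, from cell import arm gives the robot as it stands.
- The arm moves only by the tool apply_moves, never from a script. Its argument "commands" is a list of rows, each an object of numbers: "tx", "ty", "tz": the shift along the tool's x, y, z normalised to -1 to 1, where 1 is 0.1 m; "rx", "ry", "rz": the turn, a rotation vector about the tool's x, y, z normalised to -1 to 1, where 1 is 2 rad. In form: [{"tx": .., "ty": .., "tz": .., "rx": .., "ry": .., "rz": ..}, ...]. A call has 1 to 20 rows; each row is the pose to reach, as a shift and turn from the pose commanded when the call began, along the tool's axes at that moment; what a row does not reach only later rows make up. A row lasts 1/8 s, in which the tool goes at most 62.5 mm and 10.7 degrees, less where a joint would pass 70% of its speed; a pose out of reach is approached as far as the arm can. A call with a number of a shift or a turn outside -1 to 1 is refused whole. A call with a gripper value outside its range is refused whole. "hand" is the opening, from -1 (shut) to 1 (fully open), so that 0 is half open, set as the call begins (left out, the last holds). The fingers move at their own pace and stop on an object; "force" is the grip in N (left out, the last holds). Time passes only in rows, so rows that repeat a pose let the fingers close. It gives the time, the measured TCP pose, the force, the opening and the grip force at its end, in the units of the state.
- arm.observe(): the state, without advancing time (a new reading comes with each control period).
- arm.capture(name): name is "scene" or "top"; returns (picture, depth): 400x640x3 uint8, red, green, blue; 400x640 float32, mm along the optical axis (not along the pixel's ray), 0 where there is no reading.
- arm.camera_info(name): a dict with "fx", "fy", "cx", "cy" (pixels), "origin" and "orientation" of the camera in the world. Camera axes: x right, y up, looking along -z (the intrinsics and any distortion apply to the point x, -y, -z); pixel columns grow to the right and rows downward; lengths in mm; the calibration is good to about 2 mm. A picture is of the moment at which its call begins. camera_info takes no time and is no camera call.
- arm.close_job(): hands the job in; it is judged then, once.
The state is a dict: "t": time; "joints": joint angles; "qd": joint speeds; "effort": joint torques, N m; "position": TCP position; "orientation": TCP orientation; "wrist_force": force on the tool from outside, world axes, zero at the start; "wrist_torque": the same for the moment, N m; "width": finger opening in mm; "gripper_force": force on a finger pad.
Only numpy, scipy, OpenCV 4.12 (cv2) and the standard library are available. Lean on these libraries where they do the work, as an engineer would, in place of code of your own. Each camera call takes 0.05 s, during which the arm holds its last target. There are 200 camera calls.

### The job

Push the slide-staining tray along the bench, squarely under the low bridge of the tray reader, until its front rim rests against the end stop behind the bridge. Only push or slide it: keep it flat on the bench all the way, never lifting or tipping it. Do not press hard on the reader, and leave the beaker, the dropper bottle and the film roll where they stand.

Things in the scene. Friction and masses are not known exactly. Their poses are not given: they have to be found in the camera images.
- tray: The loose white open slide-staining tray on the bench in front of the reader's entry: 166 mm (its x) by 138 mm (its y) by 22 mm high, floor 3 mm thick with low ribs, side walls 3 mm thick and 22 mm high, about 0.15 kg. Origin: centre of its underside. Its +x is the end that goes under the bridge first, z up. (A like tray that stands farther back is fixed clutter.)
- tray_front (a point): Middle of the outside of the tray's leading (+x) end wall, 83 mm from the tray's origin, 11 mm above its underside.
- bridge: The tray reader, fixed to the bench: two low aluminium side rails, a white cross-bar housing bridging them, an end stop joining their far ends. Origin: on the bench where the tray's centre stands when home; x along the rails in the feeding direction (the entry is at -x), y across, z up. The lane between the rails is 154 mm wide (y -77 to +77 mm).
- bridge_entry (a point): Middle of the lower front edge of the white housing, x = -37 mm, 28 mm above the bench. The housing spans x from -37 to +53 mm, y from -99 to +99 mm, underside 28 mm and top 56 mm above the bench. A home tray sticks out 46 mm on this side.
- bridge_rail_ends (a point): Midway between the entry ends of the two side rails, at their top. The rails are 26 mm high and run from x = -52 to +96 mm; short lead-in plates 24 mm high splay outward from these ends to about x = -80 mm, y = +-97 mm.
- bridge_stop (a point): Middle of the end stop's face that looks to the entry, x = +84 mm, 13 mm above the bench; the stop is 26 mm high and spans the lane. The home tray's front rim rests on it.
- beaker: Glass beaker, 52 mm diameter, 69 mm high, standing beyond the end stop; origin at the centre of its foot. A bystander.
- dropper: White dropper bottle, 36 mm diameter, 98 mm high, standing beyond the end stop; origin at the centre of its foot. A bystander.
- film_roll: White roll of sealing film standing on end, 60 mm diameter, 50 mm high, on the far side of the tray; origin at the centre of its foot. A bystander.

How it is judged:
By the outcome, as a careful person would: the job done as asked, in the order asked, and still so for the second after the job is handed in, with the robot touching nothing.
It also fails if it takes over 53 s, if anything falls off the work surface, if the arm or the gripper's body presses on something with over 40 N, if the wrist force passes 120 N, or if a joint passes its speed limit or range.

## Working session

There is one attempt and no reset: what is moved stays moved. The work goes in short steps, Python scripts to look and compute and a tool call to move; the robot and the scene stay as the last step left them, time stands still between calls to the robot, and variables do not carry over. Pictures are saved under pics/ and viewed, at most 10 in all, crops included, and the job is handed in when it is done.

Besides the shell and the picture viewer there is one more tool, called after ">>>" by a JSON object that holds its "api" and its "payload". apply_moves: Moves the arm, as the interface text tells. Scaled input: -1 to 1 covers 0.1 m each way for a shift and 2 rad each way for a turn. Its arguments: {"type":"object","properties":{"commands":{"type":"array","items":{"type":"object","properties":{"tx":{"type":"number"},"ty":{"type":"number"},"tz":{"type":"number"},"rx":{"type":"number"},"ry":{"type":"number"},"rz":{"type":"number"}}}},"hand":{"type":"number"},"force":{"type":"number"}},"required":["commands"]}

```bash
mkdir -p pics
cat > h.py <<'E'
import numpy as np, cv2
from scipy.spatial.transform import Rotation as R
from cell import arm
def cap(n,f):
    p,d=arm.capture(n); cv2.imwrite('pics/'+f+'.png',p[:,:,::-1]); np.save('pics/'+f+'.npy',d); return p,d
def ray(n,u,v):
    c=arm.camera_info(n); 
    d=np.array([(u-c['cx'])/c['fx'],-(v-c['cy'])/c['fy'],-1.]); return np.array(c['origin']),R.from_quat(c['orientation']).apply(d)
def plane(n,u,v,z):
    o,d=ray(n,u,v); return o+d*(z-o[2])/d[2]
def dep(n,u,v,D):
    o,d=ray(n,u,v); return o+d*D[int(v),int(u)]
E
python3 - <<'E'
from h import *
cap('top','t0');cap('scene','s0')
for n in('top','scene'):print(arm.camera_info(n))
s=arm.observe();print(s['t'],s['position'],s['orientation'],arm.hold_point_z)
E
```

```text
{'fx': 437.4475707126812, 'fy': 437.4475707126812, 'cx': 319.0850586884904, 'cy': 206.3775887302458, 'origin': array([ 333.31765186,   48.88827793, 1245.98020318]), 'orientation': array([-0.06860964,  0.05597764,  0.71438692, -0.69412575])}
{'fx': 471.55189188017124, 'fy': 471.55189188017124, 'cx': 317.529435105084, 'cy': 204.01641761139737, 'origin': array([-173.32492895,  739.44994521,  828.50196685]), 'orientation': array([-0.17472707,  0.40010039,  0.82915796, -0.34912348])}
0.1 [ 120.39686971 -536.22341484  230.25179149] [ 9.93914555e-01  1.10149435e-01 -2.47391337e-06 -9.79806503e-04] 18.700000000000003
```

View pics/t0.png

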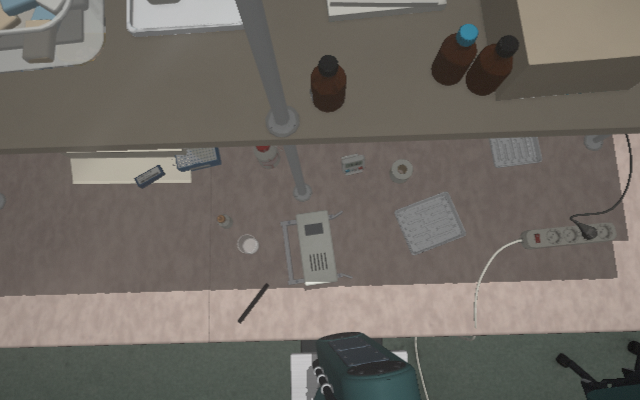

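View pics/s0.png

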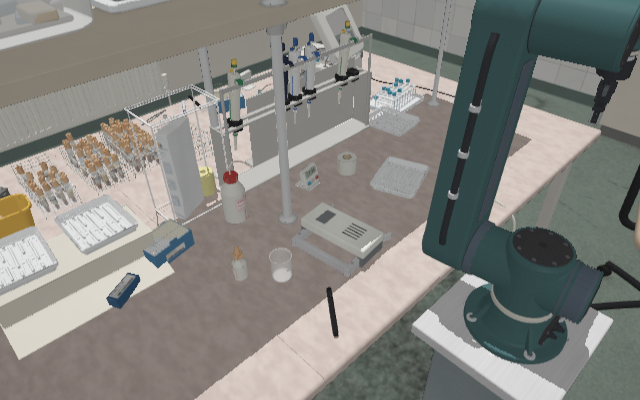

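The top view shows the tray at about (430,222), the reader at (316,247) with its entry facing right, the beaker at (248,243), the dropper at (223,220), and the film roll at (402,169). Next I'll take a zoomed crop and measure.

Run:
```python
from h import *
p=cv2.imread('pics/t0.png');d=np.load('pics/t0.npy')
c=p[150:300,270:480];cv2.imwrite('pics/c0.png',cv2.resize(c,None,fx=3.8,fy=3.8,interpolation=cv2.INTER_CUBIC))
g=p.astype(int).min(2)
# height map
v,u=np.mgrid[0:400,0:640];ci=arm.camera_info('top')
P=np.stack([(u-ci['cx'])/ci['fx'],-(v-ci['cy'])/ci['fy'],-np.ones_like(u)],-1)*d[...,None]
W=R.from_quat(ci['orientation']).apply(P.reshape(-1,3)).reshape(400,640,3)+ci['origin']
np.save('pics/W0.npy',W)
def rect(m,name):
    m=m.astype(np.uint8);k,l,s,ce=cv2.connectedComponentsWithStats(m)
    for i in range(1,k):
        if s[i,4]>100:
            q=W[l==i];r=cv2.minAreaRect(q[:,:2].astype(np.float32));print(name,s[i],q.mean(0).round(1),r)
roi=np.zeros((400,640),bool);roi[150:300,200:480]=1
rect(roi&(W[...,2]>9)&(W[...,2]<40)&(u>370)&(v>180),'tray')
rect(roi&(W[...,2]>47)&(W[...,2]<66)&(u<350),'house')
print(g[222,380:480],W[222,380:480:8].round(0).tolist())
```

```text
tray [395 191  72  65 496] [ 499.9 -252.6   17.7] ((496.4949645996094, -243.15277099609375), (137.46469116210938, 166.7325439453125), 19.108646392822266)
house [200 150  17  13 123] [705.5 381.8  51.5] ((703.99169921875, 380.51300048828125), (36.539615631103516, 46.02140426635742), 2.5329980850219727)
house [ 296  210   42   76 2365] [432.4  77.6  54.4] ((434.1160583496094, 77.87478637695312), (197.88734436035156, 89.87417602539062), 6.505589008331299)
[ 96  96  92  91  91  89  92  92  93  92  92  95  94  95  94  97  97  95
 109 120 121 121 111 111 117 124 128 126 122 125 130 127 130 123 114 121
 127 128 124 121 127 127 126 121 118 128 126 128 123 118 125 129 130 127
 121 120 120 128 127 125 127 127 127 126 128 125 125 126 123 118 123 123
 126 127 128 127 118 103 108 106 115 114  92  92  92  94  95  96  96  97
  96  96  96  93  90  91  92  95  97  97] [[505.0, -105.0, 0.0], [505.0, -129.0, -7.0], [504.0, -151.0, -0.0], [501.0, -172.0, 11.0], [501.0, -195.0, 9.0], [501.0, -218.0, 6.0], [500.0, -241.0, 4.0], [500.0, -265.0, 1.0], [499.0, -288.0, 0.0], [497.0, -307.0, 11.0], [496.0, -328.0, 17.0], [497.0, -356.0, 0.0], [497.0, -379.0, -2.0]]
```

View pics/c0.png

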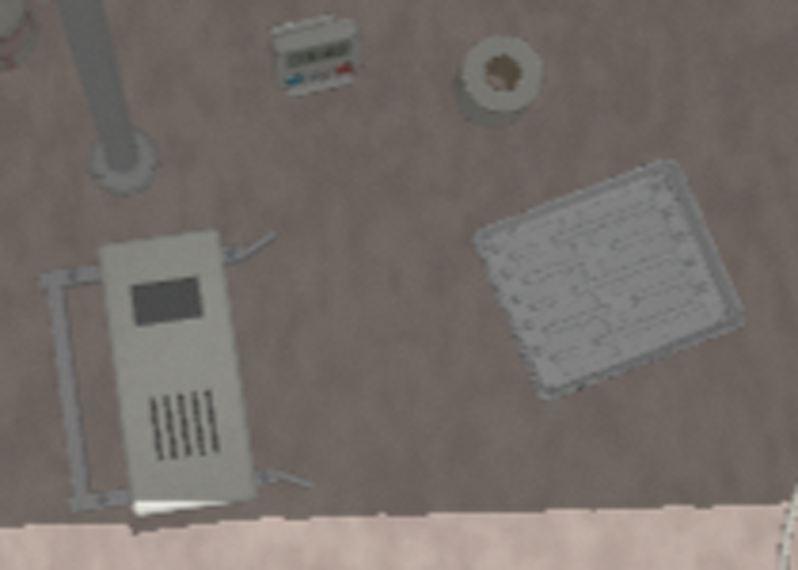

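Run:
```python
from h import *
W=np.load('pics/W0.npy')
for n,(u,v) in dict(shelfedge=(470,133),shelf2=(200,140),pole=(303,190),film=(402,164),cable1=(500,253),cable2=(480,280),strip=(528,237),railT=(318,0)).items(): print(n,W[v,u].round(0))
f=np.array([-np.sin(np.radians(6.5)),np.cos(np.radians(6.5))]);l=np.array([-f[1],f[0]])
O=np.array([434.12,77.87])-8*f
print('O',O,'tray in bridge',(np.array([496.5,-243.15])-O)@f,(np.array([496.5,-243.15])-O)@l)
# check of stop & lead-ins by masked height 15..32 in the bridge frame
q=W[200:300,270:370].reshape(-1,3);m=(q[:,2]>14)&(q[:,2]<34);b=np.stack([(q[m,:2]-O)@f,(q[m,:2]-O)@l],1)
s=b[np.abs(b[:,1])<60];s=s[s[:,0]>60];print('stop x range',np.percentile(s[:,0],[2,98]),'all',np.percentile(b,[1,99],axis=0))
from scipy.spatial.transform import Rotation as R
s=arm.observe();r=R.from_quat(s['orientation']);print(r.as_matrix().round(4))
print(r.inv().apply(np.array([537,-360.4,100])-s['position']).round(1))
```

```text
shelfedge [ 570. -190.  558.]
shelf2 [573. 253. 559.]
pole [590. 110.  71.]
film [ 662. -170.   45.]
cable1 [ 407. -437.    2.]
cable2 [ 334. -373.    6.]
strip [ 446. -504.   36.]
railT [819.  52. 562.]
O [435.02562571  69.92142515] tray in bridge -318.01805358414015 -25.63851667333213
stop x range [83.87462085 95.68266824] all [[-75.40278153 -90.67010855]
 [ 97.79189384  92.45138704]]
[[ 9.757e-01  2.190e-01 -2.000e-04]
 [ 2.190e-01 -9.757e-01  1.900e-03]
 [ 2.000e-04 -1.900e-03 -1.000e+00]]
[445.  -80.1 130.5]
```

>>> {"api": "apply_moves", "payload": {"commands": [{"tx":0.3,"ty":-0.06,"rz":-0.1},{"tx":0.6,"ty":-0.12,"rz":-0.2},{"tx":1,"ty":-0.2,"rz":-0.3},{"tx":1,"ty":-0.2,"rz":-0.4},{"tx":1,"ty":-0.2,"rz":-0.49},{"tx":1,"ty":-0.2,"rz":-0.58},{"tx":1,"ty":-0.2,"rz":-0.67},{"tx":1,"ty":-0.2,"rz":-0.76},{"tx":1,"ty":-0.2,"rz":-0.842},{"tx":1,"ty":-0.2,"rz":-0.842},{"tx":1,"ty":-0.2,"rz":-0.842}], "hand": 1}}

```text
schema error: expected keys tx, ty, tz, rx, ry, rz
```

>>> {"api": "apply_moves", "payload": {"commands": [{"ty":0.4,"tx":0.02},{"ty":0.874,"tx":0.053},{"ty":0.874,"tx":0.053}]}}

```text
schema error: expected keys tx, ty, tz, rx, ry, rz
```

>>> {"api": "apply_moves", "payload": {"commands": [{"ty":0.44,"tx":0.026,"tz":0.16},{"ty":0.874,"tx":0.053,"tz":0.33},{"ty":0.874,"tx":0.053,"tz":0.33}]}}

```text
schema error: expected keys tx, ty, tz, rx, ry, rz
```

>>> {"api": "apply_moves", "payload": {"commands": [{"ty":0.44,"tx":0.026,"tz":0.16},{"ty":0.874,"tx":0.053,"tz":0.33},{"ty":0.874,"tx":0.053,"tz":0.33}]}}

```text
schema error: expected keys tx, ty, tz, rx, ry, rz
```

>>> {"api": "apply_moves", "payload": {"commands": [{"ty":0.44,"tx":0.026,"tz":0.16},{"ty":0.874,"tx":0.053,"tz":0.33},{"ty":0.874,"tx":0.053,"tz":0.33},{"ty":0.874,"tx":0.053,"tz":0.33}]}}

```text
schema error: expected keys tx, ty, tz, rx, ry, rz
```

>>> {"api": "apply_moves", "payload": {"commands": [{"tx":0.3,"ty":-0.06,"tz":0,"rx":0,"ry":0,"rz":-0.09},{"tx":0.6,"ty":-0.12,"tz":0,"rx":0,"ry":0,"rz":-0.18},{"tx":1,"ty":-0.2,"tz":0,"rx":0,"ry":0,"rz":-0.27},{"tx":1,"ty":-0.2,"tz":0,"rx":0,"ry":0,"rz":-0.36},{"tx":1,"ty":-0.2,"tz":0,"rx":0,"ry":0,"rz":-0.45},{"tx":1,"ty":-0.2,"tz":0,"rx":0,"ry":0,"rz":-0.54},{"tx":1,"ty":-0.2,"tz":0,"rx":0,"ry":0,"rz":-0.63},{"tx":1,"ty":-0.2,"tz":0,"rx":0,"ry":0,"rz":-0.72},{"tx":1,"ty":-0.2,"tz":0,"rx":0,"ry":0,"rz":-0.8},{"tx":1,"ty":-0.2,"tz":0,"rx":0,"ry":0,"rz":-0.842},{"tx":1,"ty":-0.2,"tz":0,"rx":0,"ry":0,"rz":-0.842}], "hand": 1}}

```text
t: 1.48
position: [213.6, -495.0, 230.7]
orientation: [0.58, 0.815, 0.0, -0.0]
wrist_force: [0.6, -0.1, -0.7]
width: 85.6
gripper_force: 0.0
```

As predicted. On to the spot behind the tray.

>>> {"api": "apply_moves", "payload": {"commands": [{"tx":0.02,"ty":0.4,"tz":0,"rx":0,"ry":0,"rz":0},{"tx":0.053,"ty":0.874,"tz":0,"rx":0,"ry":0,"rz":0},{"tx":0.053,"ty":0.874,"tz":0,"rx":0,"ry":0,"rz":0}]}}

```text
t: 1.85
position: [296.7, -460.2, 231.0]
orientation: [0.579, 0.816, 0.001, -0.0]
wrist_force: [-0.2, -0.5, -0.4]
width: 85.6
gripper_force: 0.0
```

>>> {"api": "apply_moves", "payload": {"commands": [{"tx":0.026,"ty":0.44,"tz":0.16,"rx":0,"ry":0,"rz":0},{"tx":0.053,"ty":0.874,"tz":0.33,"rx":0,"ry":0,"rz":0},{"tx":0.053,"ty":0.874,"tz":0.33,"rx":0,"ry":0,"rz":0}]}}

```text
t: 2.22
position: [376.0, -426.3, 195.9]
orientation: [0.579, 0.815, 0.001, -0.002]
wrist_force: [0.2, 0.2, -0.7]
width: 85.4
gripper_force: 0.0
```

>>> {"api": "apply_moves", "payload": {"commands": [{"tx":0.026,"ty":0.44,"tz":0.16,"rx":0,"ry":0,"rz":0},{"tx":0.053,"ty":0.874,"tz":0.33,"rx":0,"ry":0,"rz":0},{"tx":0.053,"ty":0.874,"tz":0.33,"rx":0,"ry":0,"rz":0}]}}

```text
t: 2.6
position: [456.3, -393.4, 163.4]
orientation: [0.579, 0.815, 0.0, -0.002]
wrist_force: [-0.8, -0.7, -0.2]
width: 85.5
gripper_force: 0.0
```

>>> {"api": "apply_moves", "payload": {"commands": [{"tx":0.026,"ty":0.44,"tz":0.16,"rx":0,"ry":0,"rz":0},{"tx":0.053,"ty":0.874,"tz":0.33,"rx":0,"ry":0,"rz":0},{"tx":0.053,"ty":0.874,"tz":0.33,"rx":0,"ry":0,"rz":0},{"tx":0.053,"ty":0.874,"tz":0.33,"rx":0,"ry":0,"rz":0}]}}

```text
t: 3.1
position: [535.8, -362.2, 133.1]
orientation: [0.58, 0.814, -0.001, 0.0]
wrist_force: [0.2, -0.0, 0.1]
width: 85.3
gripper_force: 0.0
```

>>> {"api": "apply_moves", "payload": {"commands": [{"tx":0,"ty":0,"tz":0.3,"rx":0,"ry":0,"rz":0},{"tx":0,"ty":0,"tz":0.6,"rx":0,"ry":0,"rz":0},{"tx":0,"ty":0,"tz":0.9,"rx":0,"ry":0,"rz":0},{"tx":0,"ty":0,"tz":1,"rx":0,"ry":0,"rz":0},{"tx":0,"ty":0,"tz":1,"rx":0,"ry":0,"rz":0}]}}

```text
t: 3.72
position: [536.2, -361.6, 32.8]
orientation: [0.58, 0.814, -0.0, 0.0]
wrist_force: [0.8, 0.9, 0.8]
width: 85.3
gripper_force: 0.0
```

>>> {"api": "apply_moves", "payload": {"commands": [{"tx":0,"ty":0,"tz":0.1,"rx":0,"ry":0,"rz":0},{"tx":0,"ty":0,"tz":0.2,"rx":0,"ry":0,"rz":0},{"tx":0,"ty":0,"tz":0.28,"rx":0,"ry":0,"rz":0},{"tx":0,"ty":0,"tz":0.28,"rx":0,"ry":0,"rz":0}]}}

```text
t: 4.22
position: [536.4, -360.0, 3.0]
orientation: [0.58, 0.815, 0.0, -0.001]
wrist_force: [-0.2, -0.2, -0.6]
width: 85.6
gripper_force: 0.0
```

Run:
```python
from h import *
p,d=cap('scene','s1')
c=p[120:260,340:520,::-1];cv2.imwrite('pics/c1.png',cv2.resize(c,None,fx=4.2,fy=4.2,interpolation=cv2.INTER_CUBIC))
```

```text
(no output)
```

View pics/c1.png

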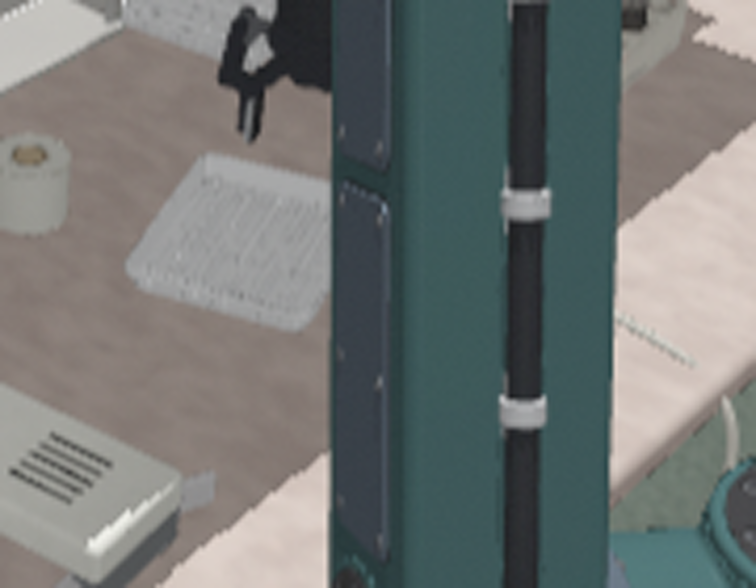

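The far finger tip shows at crop (250,138), just behind the tray's rear wall and clear of it. I'll check its height with depth.

Run:
```python
from h import *
d=np.load('pics/s1.npy');t=np.array([536.4,-360]);b=np.array([.945,.327]);f=np.array([-.327,.945])
L=[]
for v in range(138,158):
  for u in range(390,408):
    q=dep('scene',u,v,d);e=q[:2]-t
    if 35<e@b<65 and abs(e@f)<25: L.append([v,u,e@f,e@b,q[2]])
L=np.array(L)
for v in sorted(set(L[:,0])):
    r=L[L[:,0]==v];print(int(v),r[:,2].min().round(),r[:,2].max().round(),r[:,3].min().round(),r[:,3].max().round(),r[:,4].mean().round(1))
```

```text
138 -8.0 18.0 39.0 63.0 70.9
139 3.0 16.0 36.0 62.0 71.3
140 1.0 16.0 35.0 63.0 66.8
141 10.0 15.0 36.0 62.0 64.9
142 -5.0 13.0 42.0 60.0 59.6
143 -5.0 18.0 43.0 55.0 55.9
144 -7.0 13.0 43.0 54.0 50.7
145 -8.0 12.0 43.0 56.0 46.7
146 -12.0 14.0 43.0 54.0 43.2
147 3.0 13.0 43.0 56.0 40.9
148 -2.0 14.0 43.0 55.0 37.6
149 -1.0 14.0 43.0 54.0 33.1
150 -2.0 12.0 43.0 56.0 29.0
151 -6.0 15.0 43.0 53.0 25.4
152 -3.0 11.0 42.0 48.0 21.3
153 -24.0 13.0 43.0 62.0 10.3
154 -20.0 11.0 44.0 61.0 2.4
155 -21.0 -4.0 35.0 64.0 -1.2
156 -12.0 -1.0 36.0 64.0 -1.4
157 -7.0 10.0 38.0 63.0 -0.9
```

Depth puts the open tips about 13 mm above the TCP, so I'll lower 10 mm more and begin pushing along the tray's own heading.

>>> {"api": "apply_moves", "payload": {"commands": [{"tx":0,"ty":0,"tz":0.04,"rx":0,"ry":0,"rz":0},{"tx":0,"ty":0,"tz":0.08,"rx":0,"ry":0,"rz":0},{"tx":0,"ty":0,"tz":0.1,"rx":0,"ry":0,"rz":0},{"tx":0,"ty":0,"tz":0.1,"rx":0,"ry":0,"rz":0}]}}

```text
t: 4.78
position: [536.8, -360.5, -5.9]
orientation: [0.58, 0.815, -0.0, -0.0]
wrist_force: [-1.2, 0.1, -0.1]
width: 85.6
gripper_force: 0.0
```

>>> {"api": "apply_moves", "payload": {"commands": [{"tx":0.1,"ty":0,"tz":0,"rx":0,"ry":0,"rz":0},{"tx":0.18,"ty":0,"tz":0,"rx":0,"ry":0,"rz":0},{"tx":0.24,"ty":0,"tz":0,"rx":0,"ry":0,"rz":0},{"tx":0.28,"ty":0,"tz":0,"rx":0,"ry":0,"rz":0},{"tx":0.32,"ty":0,"tz":0,"rx":0,"ry":0,"rz":0},{"tx":0.36,"ty":0,"tz":0,"rx":0,"ry":0,"rz":0},{"tx":0.42,"ty":0,"tz":0,"rx":0,"ry":0,"rz":0},{"tx":0.5,"ty":0,"tz":0,"rx":0,"ry":0,"rz":0},{"tx":0.58,"ty":0,"tz":0,"rx":0,"ry":0,"rz":0},{"tx":0.66,"ty":0,"tz":0,"rx":0,"ry":0,"rz":0},{"tx":0.74,"ty":0,"tz":0,"rx":0,"ry":0,"rz":0},{"tx":0.82,"ty":0,"tz":0,"rx":0,"ry":0,"rz":0},{"tx":0.88,"ty":0,"tz":0,"rx":0,"ry":0,"rz":0},{"tx":0.94,"ty":0,"tz":0,"rx":0,"ry":0,"rz":0},{"tx":0.98,"ty":0,"tz":0,"rx":0,"ry":0,"rz":0},{"tx":1,"ty":0,"tz":0,"rx":0,"ry":0,"rz":0},{"tx":1,"ty":0,"tz":0,"rx":0,"ry":0,"rz":0}]}}

```text
t: 6.9
position: [504.0, -265.8, -5.9]
orientation: [0.58, 0.815, 0.0, -0.0]
wrist_force: [0.8, 0.2, -0.2]
width: 85.4
gripper_force: 0.1
```

```bash
cat >> h.py <<'E'
FB=np.array([-np.sin(np.radians(6.5)),np.cos(np.radians(6.5))]);LB=np.array([-FB[1],FB[0]]);OB=np.array([435.0,69.9])
def tb(p): e=np.array(p)[:2]-OB; return np.array([e@FB,e@LB])
def cloud(d,n='top'):
    v,u=np.mgrid[0:400,0:640];ci=arm.camera_info(n)
    P=np.stack([(u-ci['cx'])/ci['fx'],-(v-ci['cy'])/ci['fy'],-np.ones_like(u)],-1)*d[...,None]
    return R.from_quat(ci['orientation']).apply(P.reshape(-1,3)).reshape(400,640,3)+ci['origin']
E
python3 - <<'E'
from h import *
p,d=cap('top','t2');cv2.imwrite('pics/c2.png',cv2.resize(p[150:300,270:480,::-1],None,fx=3.8,fy=3.8,interpolation=cv2.INTER_CUBIC))
W=cloud(d);s=arm.observe();print(s['position'],tb(s['position']))
E
```

```text
[ 503.91559132 -265.79900615   -6.00318886] [-341.3425509  -30.4703856]
```

View pics/c2.png

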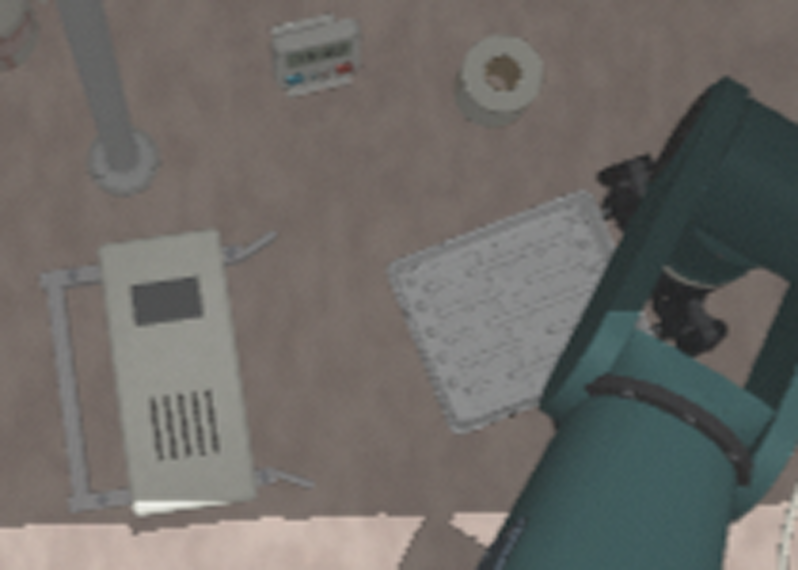

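The tray has moved about 70 mm, flush on both fingers. Its front corners show at crop (388,268) and (458,433), and rear top corner at (585,193).

Run:
```python
from h import *
W=cloud(np.load('pics/t2.npy'))
a,b,c=[tb(plane('top',270+x/3.8,150+y/3.8,22)) for x,y in((388,268),(458,433),(585,193))]
print(a,b,c,np.linalg.norm(a-b),np.linalg.norm(a-c))
e=b-a;print('yaw',np.degrees(np.arctan2(-e[0],e[1])),'yaw2',np.degrees(np.arctan2(*(a-c)[::-1])))
y=np.radians(12.6);print('centre',(a+b)/2-83*np.array([np.cos(y),np.sin(y)]))
```

```text
[-157.53297365  -54.28626038] [-188.35473928   72.81802429] [-311.76145478  -89.11674097] 130.78792153256174 158.11257625267223
yaw 13.630658738906492 yaw2 12.726015077631375
centre [-253.94494771   -8.84000708]
```

Measurement and push bookkeeping agree: centre about (-250,-10) in the bridge frame, yaw 12.6°. Next is 13 mm straight, then an arc (R 300 mm) to take out the yaw.

>>> {"api": "apply_moves", "payload": {"commands": [{"tx":0.065,"ty":0,"tz":0,"rx":0,"ry":0,"rz":0},{"tx":0.13,"ty":0,"tz":0,"rx":0,"ry":0,"rz":0},{"tx":0.196,"ty":-0.02,"tz":0,"rx":0,"ry":0,"rz":0.011},{"tx":0.263,"ty":-0.038,"tz":0,"rx":0,"ry":0,"rz":0.022},{"tx":0.33,"ty":-0.055,"tz":0,"rx":0,"ry":0,"rz":0.033},{"tx":0.398,"ty":-0.071,"tz":0,"rx":0,"ry":0,"rz":0.044},{"tx":0.465,"ty":-0.085,"tz":0,"rx":0,"ry":0,"rz":0.055},{"tx":0.533,"ty":-0.098,"tz":0,"rx":0,"ry":0,"rz":0.066},{"tx":0.601,"ty":-0.109,"tz":0,"rx":0,"ry":0,"rz":0.077},{"tx":0.67,"ty":-0.118,"tz":0,"rx":0,"ry":0,"rz":0.088},{"tx":0.739,"ty":-0.126,"tz":0,"rx":0,"ry":0,"rz":0.099},{"tx":0.808,"ty":-0.133,"tz":0,"rx":0,"ry":0,"rz":0.11},{"tx":0.808,"ty":-0.133,"tz":0,"rx":0,"ry":0,"rz":0.11}]}}

```text
t: 8.57
position: [464.9, -193.6, -5.7]
orientation: [0.666, 0.746, 0.0, -0.0]
wrist_force: [0.5, 0.1, 0.3]
width: 85.3
gripper_force: 0.0
```

Run:
```python
from h import *
p,d=cap('top','t3');cv2.imwrite('pics/c3.png',cv2.resize(p[200:300,280:430,::-1],None,fx=5.2,fy=5.2,interpolation=cv2.INTER_CUBIC))
s=arm.observe();r=R.from_quat(s['orientation']).as_matrix();print(s['position'],tb(s['position']),np.degrees(np.arctan2(r[1,0],r[0,0]))-96.5)
```

```text
[ 465.09862353 -193.89886612   -5.628604  ] [-2.65510390e+02 -4.22657969e-02] 0.05004032821544513
```

View pics/c3.png

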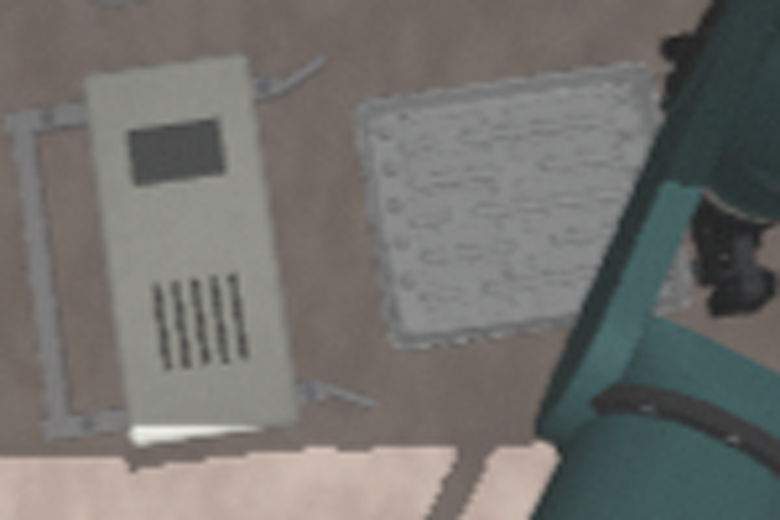

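The tray is now squared up, with front corners at crop (357,103) and (393,348), midway between the lead-in tips at (325,60) and (373,404). I'll check the numbers.

Run:
```python
from h import *
k=lambda x,y,z:tb(plane('top',280+x/5.2,200+y/5.2,z))
a,b,c=k(357,103,22),k(393,348,22),k(650,66,22)
print(a,b,c,np.linalg.norm(a-b));e=b-a;print('yaw',np.degrees(np.arctan2(-e[0],e[1])),np.degrees(np.arctan2(*(a-c)[::-1])),'mid',(a+b)/2)
print('lead-ins',k(325,60,24),k(373,404,24),'rail tops y at entry',k(262,90,26),k(305,388,26),'stop face',k(40,125,26),k(68,415,26))
```

```text
[-92.48243041 -65.74662497] [-91.4440906   67.29039955] [-252.85744372  -63.09883815] 133.04107653036112
yaw -0.4471783795947709 -0.9458657238246703 mid [-91.9632605    0.77188729]
lead-ins [-78.72125191 -91.31369537] [-76.29996916  94.90920854] rail tops y at entry [-42.37374259 -79.58348116] [-41.85403092  81.61067332] stop face [ 79.39479077 -77.80611221] [84.4400373  77.97817472]
```

The tray is centred to about 1 mm with yaw about -0.5°. Push straight.

>>> {"api": "apply_moves", "payload": {"commands": [{"tx":0.06,"ty":0,"tz":0,"rx":0,"ry":0,"rz":0},{"tx":0.13,"ty":0,"tz":0,"rx":0,"ry":0,"rz":0},{"tx":0.2,"ty":0,"tz":0,"rx":0,"ry":0,"rz":0},{"tx":0.27,"ty":0,"tz":0,"rx":0,"ry":0,"rz":0},{"tx":0.34,"ty":0,"tz":0,"rx":0,"ry":0,"rz":0},{"tx":0.41,"ty":0,"tz":0,"rx":0,"ry":0,"rz":0},{"tx":0.48,"ty":0,"tz":0,"rx":0,"ry":0,"rz":0},{"tx":0.55,"ty":0,"tz":0,"rx":0,"ry":0,"rz":0},{"tx":0.62,"ty":0,"tz":0,"rx":0,"ry":0,"rz":0},{"tx":0.69,"ty":0,"tz":0,"rx":0,"ry":0,"rz":0},{"tx":0.75,"ty":0,"tz":0,"rx":0,"ry":0,"rz":0},{"tx":0.8,"ty":0,"tz":0,"rx":0,"ry":0,"rz":0},{"tx":0.8,"ty":0,"tz":0,"rx":0,"ry":0,"rz":0}]}}

```text
t: 10.25
position: [455.7, -114.0, -6.0]
orientation: [0.666, 0.746, 0.0, -0.001]
wrist_force: [-0.2, 0.0, -0.2]
width: 85.0
gripper_force: 0.0
```

Run:
```python
from h import *
p,d=cap('top','t4');cv2.imwrite('pics/c4.png',cv2.resize(p[200:300,270:400,::-1],None,fx=5.8,fy=5.8,interpolation=cv2.INTER_CUBIC))
s=arm.observe();r=R.from_quat(s['orientation']).as_matrix();print(tb(s['position']),s['wrist_force'],np.degrees(np.arctan2(r[1,0],r[0,0]))-96.5)
```

```text
[-185.2594679     0.30499796] [0.08317699 0.03706607 0.5984265 ] 0.047028126600892506
```

View pics/c4.png

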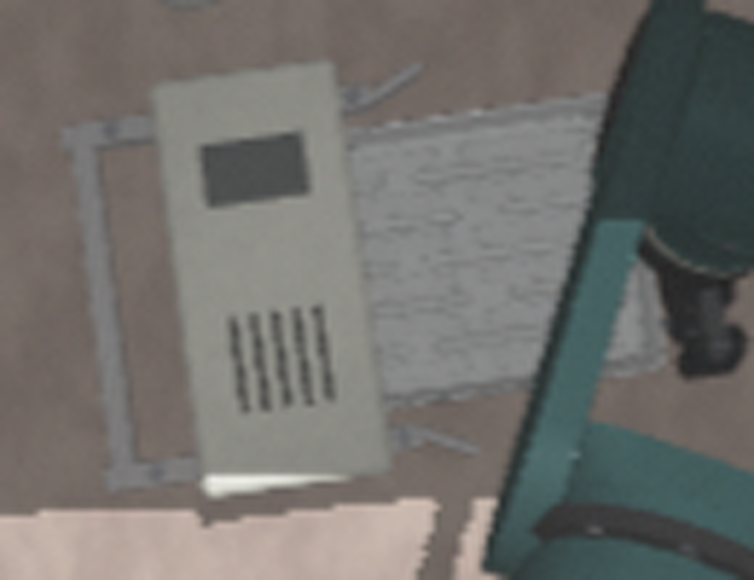

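The tray front is under the housing, with gaps on both sides (crop (350,115) and (390,415)) and no force. Continue, then finish in small steps.

>>> {"api": "apply_moves", "payload": {"commands": [{"tx":0.06,"ty":0,"tz":0,"rx":0,"ry":0,"rz":0},{"tx":0.13,"ty":0,"tz":0,"rx":0,"ry":0,"rz":0},{"tx":0.2,"ty":0,"tz":0,"rx":0,"ry":0,"rz":0},{"tx":0.27,"ty":0,"tz":0,"rx":0,"ry":0,"rz":0},{"tx":0.34,"ty":0,"tz":0,"rx":0,"ry":0,"rz":0},{"tx":0.41,"ty":0,"tz":0,"rx":0,"ry":0,"rz":0},{"tx":0.48,"ty":0,"tz":0,"rx":0,"ry":0,"rz":0},{"tx":0.55,"ty":0,"tz":0,"rx":0,"ry":0,"rz":0},{"tx":0.62,"ty":0,"tz":0,"rx":0,"ry":0,"rz":0},{"tx":0.68,"ty":0,"tz":0,"rx":0,"ry":0,"rz":0},{"tx":0.74,"ty":0,"tz":0,"rx":0,"ry":0,"rz":0},{"tx":0.79,"ty":0,"tz":0,"rx":0,"ry":0,"rz":0},{"tx":0.82,"ty":0,"tz":0,"rx":0,"ry":0,"rz":0},{"tx":0.84,"ty":0,"tz":0,"rx":0,"ry":0,"rz":0},{"tx":0.85,"ty":0,"tz":0,"rx":0,"ry":0,"rz":0},{"tx":0.85,"ty":0,"tz":0,"rx":0,"ry":0,"rz":0}]}}

```text
t: 12.3
position: [446.4, -30.2, -5.7]
orientation: [0.666, 0.746, 0.0, -0.0]
wrist_force: [-0.2, -0.1, -0.2]
width: 85.1
gripper_force: 0.0
```

>>> {"api": "apply_moves", "payload": {"commands": [{"tx":0.01,"ty":0,"tz":0,"rx":0,"ry":0,"rz":0},{"tx":0.02,"ty":0,"tz":0,"rx":0,"ry":0,"rz":0},{"tx":0.03,"ty":0,"tz":0,"rx":0,"ry":0,"rz":0},{"tx":0.03,"ty":0,"tz":0,"rx":0,"ry":0,"rz":0}]}}

```text
t: 12.8
position: [446.0, -27.2, -5.7]
orientation: [0.666, 0.746, 0.0, -0.0]
wrist_force: [-0.6, 0.2, 0.8]
width: 85.2
gripper_force: 0.1
```

>>> {"api": "apply_moves", "payload": {"commands": [{"tx":0.01,"ty":0,"tz":0,"rx":0,"ry":0,"rz":0},{"tx":0.02,"ty":0,"tz":0,"rx":0,"ry":0,"rz":0},{"tx":0.02,"ty":0,"tz":0,"rx":0,"ry":0,"rz":0}]}}

```text
t: 13.18
position: [445.8, -25.2, -5.7]
orientation: [0.666, 0.746, 0.0, -0.0]
wrist_force: [0.2, -0.7, -0.1]
width: 85.2
gripper_force: 0.1
```

>>> {"api": "apply_moves", "payload": {"commands": [{"tx":0.01,"ty":0,"tz":0,"rx":0,"ry":0,"rz":0},{"tx":0.01,"ty":0,"tz":0,"rx":0,"ry":0,"rz":0}]}}

```text
t: 13.42
position: [445.7, -24.2, -5.7]
orientation: [0.666, 0.746, 0.0, -0.0]
wrist_force: [-0.7, 0.0, 0.5]
width: 85.3
gripper_force: 0.2
```

Run:
```python
from h import *
p,d=cap('top','t5');s=arm.observe();print(tb(s['position']),s['wrist_force'])
cv2.imwrite('pics/c5.png',cv2.resize(p[200:300,270:400,::-1],None,fx=5.8,fy=5.8,interpolation=cv2.INTER_CUBIC))
```

```text
[-9.47146002e+01  4.30478720e-02] [ 0.66152899 -0.57872686 -0.90882595]
```

View pics/c5.png

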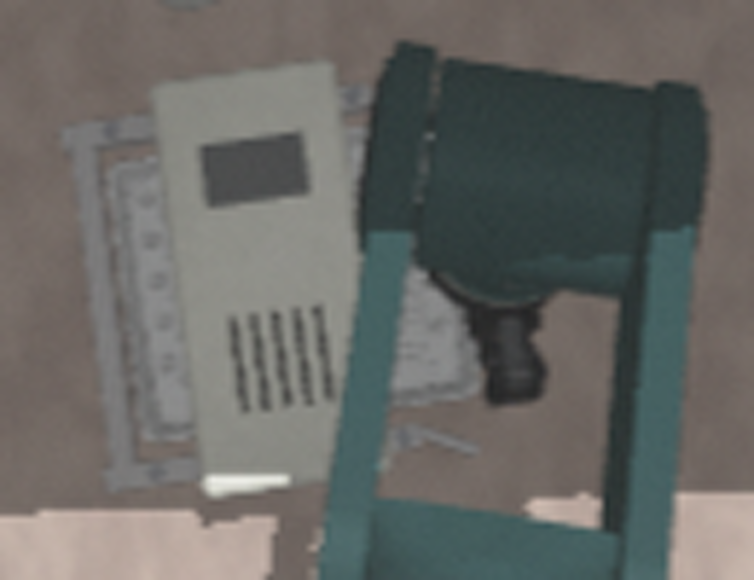

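The tray front (crop x≈110–145) is parallel to the stop face (x≈102–133), with roughly a 3–4 mm gap left. Continue in 1 mm steps until force shows.

>>> {"api": "apply_moves", "payload": {"commands": [{"tx":0.01,"ty":0,"tz":0,"rx":0,"ry":0,"rz":0},{"tx":0.02,"ty":0,"tz":0,"rx":0,"ry":0,"rz":0},{"tx":0.02,"ty":0,"tz":0,"rx":0,"ry":0,"rz":0}]}}

```text
t: 13.85
position: [445.5, -22.2, -5.7]
orientation: [0.666, 0.746, 0.0, 0.0]
wrist_force: [0.2, -0.6, -0.1]
width: 85.2
gripper_force: 0.2
```

>>> {"api": "apply_moves", "payload": {"commands": [{"tx":0.01,"ty":0,"tz":0,"rx":0,"ry":0,"rz":0},{"tx":0.01,"ty":0,"tz":0,"rx":0,"ry":0,"rz":0}]}}

```text
t: 14.1
position: [445.4, -21.3, -5.7]
orientation: [0.666, 0.746, -0.0, 0.0]
wrist_force: [-0.8, -0.3, 0.7]
width: 85.4
gripper_force: 0.3
```

>>> {"api": "apply_moves", "payload": {"commands": [{"tx":0.01,"ty":0,"tz":0,"rx":0,"ry":0,"rz":0},{"tx":0.01,"ty":0,"tz":0,"rx":0,"ry":0,"rz":0}]}}

```text
t: 14.35
position: [445.3, -21.2, -5.7]
orientation: [0.666, 0.746, -0.001, 0.001]
wrist_force: [-0.8, -5.2, 0.3]
width: 85.3
gripper_force: 2.5
```

>>> {"api": "apply_moves", "payload": {"commands": [{"tx":0.005,"ty":0,"tz":0,"rx":0,"ry":0,"rz":0},{"tx":0.005,"ty":0,"tz":0,"rx":0,"ry":0,"rz":0}]}}

```text
t: 14.6
position: [445.2, -21.2, -5.6]
orientation: [0.666, 0.746, -0.001, 0.001]
wrist_force: [-0.5, -6.7, 0.2]
width: 85.3
gripper_force: 3.2
```

Contact with the stop at 5–7 N, and the TCP has stopped advancing. I'll back off slowly, lift clear and look.

>>> {"api": "apply_moves", "payload": {"commands": [{"tx":-0.01,"ty":0,"tz":0,"rx":0,"ry":0,"rz":0},{"tx":-0.03,"ty":0,"tz":0,"rx":0,"ry":0,"rz":0},{"tx":-0.1,"ty":0,"tz":0,"rx":0,"ry":0,"rz":0},{"tx":-0.3,"ty":0,"tz":0,"rx":0,"ry":0,"rz":0},{"tx":-0.6,"ty":0,"tz":0,"rx":0,"ry":0,"rz":0},{"tx":-0.9,"ty":0,"tz":-0.2,"rx":0,"ry":0,"rz":0},{"tx":-1,"ty":0,"tz":-0.6,"rx":0,"ry":0,"rz":0},{"tx":-1,"ty":0,"tz":-1,"rx":0,"ry":0,"rz":0}]}}

```text
t: 15.6
position: [456.4, -119.9, 95.0]
orientation: [0.666, 0.746, 0.0, -0.001]
wrist_force: [0.1, -0.2, -0.3]
width: 85.9
gripper_force: 0.0
```

>>> {"api": "apply_moves", "payload": {"commands": [{"tx":-0.5,"ty":0,"tz":0,"rx":0,"ry":0,"rz":0},{"tx":-1,"ty":0,"tz":0,"rx":0,"ry":0,"rz":0},{"tx":-1,"ty":0,"tz":0,"rx":0,"ry":0,"rz":0},{"tx":-1,"ty":0,"tz":0,"rx":0,"ry":0,"rz":0}]}}

```text
t: 16.1
position: [467.6, -218.0, 93.8]
orientation: [0.666, 0.746, 0.0, -0.001]
wrist_force: [0.9, 0.9, -0.4]
width: 85.3
gripper_force: 0.0
```

Run:
```python
from h import *
p,d=cap('top','t6');s=arm.observe();print(s['position'],s['wrist_force'],s['t'])
cv2.imwrite('pics/c6.png',cv2.resize(p[200:300,270:400,::-1],None,fx=5.8,fy=5.8,interpolation=cv2.INTER_CUBIC))
W=cloud(d);q=W[195:300,270:380].reshape(-1,3)
b=np.stack([(q[:,:2]-OB)@FB,(q[:,:2]-OB)@LB],1);m=(q[:,2]>12)&(q[:,2]<34)&(b[:,0]<-60)&(abs(b[:,1])<60)
print('rear wall x',np.percentile(b[m,0],[2,50,98]))
```

```text
[ 467.63241599 -217.514685     93.86625108] [-0.70428743  0.00473939  0.43501937] 16.15
rear wall x [-81.36075573 -78.8613173  -75.19398298]
```

View pics/c6.png

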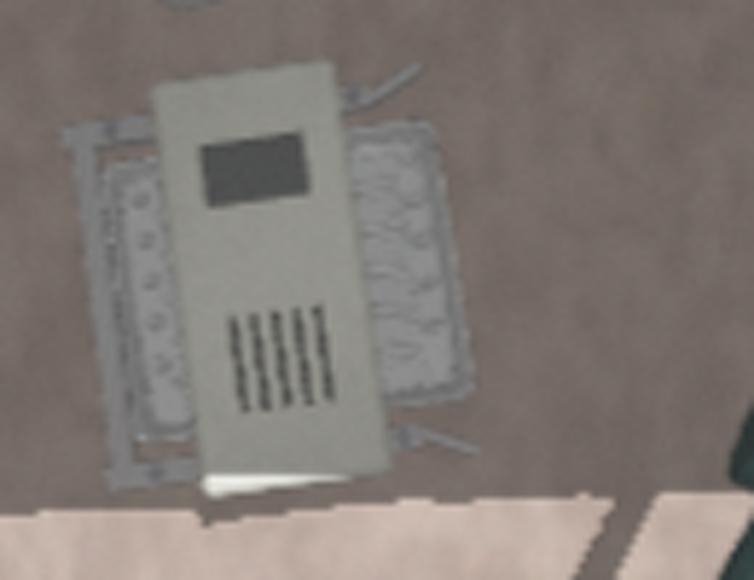

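The tray sits square in the lane with its front rim (crop x≈103–135) against the stop and its rear wall at x ≈ -81 mm, against about -82 expected for home. The robot is clear of everything, so I'm handing in.

```bash
python3 -c "
from cell import arm
print(arm.close_job())"
```

```text
the job is handed in; nothing more can be done
None
```

The tray is home: pushed flat and square under the bridge until its front rim met the end stop (about 7 N peak reading at contact), the arm backed clear without going near the beaker, dropper bottle or film roll, and the job handed in at about 16 s.

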